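# Find the full formula tin by weight and hold it up

### The arm

A 7-joint arm with a two-finger parallel gripper is mounted at the origin on the work surface. World frame = base frame: x ahead of the robot, y to its left, z up, the work surface at z = 0. Lengths are in m, angles in rad, forces in N, time in s.
With the tool pointing down it reaches from about 0.425 to 0.925 m from the base axis. Payload 6.8 kg.
Tool frame: the origin (TCP) lies at the very end of the fingers, on their centre line; the grasp point (between the pads) lies 19 mm behind it; z points along the fingers, y is the line along which they close (so a half turn about z gives the same grasp; the last joint's range is limited). The gripper opens to 85 mm and grips with 20 to 120 N. Pads are 22 mm wide; open, the fingers measure 114 mm over their backs; the gripper's body (76 mm by 85 mm) begins 54 mm behind the grasp point. The pads swing forward as they close: fully open they stand 13 mm farther back than shut.
Start: joints at [-1.438, 0.477, 0.022, 1.555, -0.011, 1.109, -0.083], TCP at [0.161, 0.656, 0.231] pointing down, gripper open.
Joint ranges: [-2.96, 2.96], [-0.34, 2.1], [-1.41, 1.46], [0.24, 2.44], [-1.37, 4.51], [0.17, 1.92], [-2.96, 2.96]. Speed limits (rad/s): [2.39, 2.39, 3.14, 3.14, 3.14, 3.14, 3.14].

### API

Orientations are given as a rotation vector (axis times angle).
In Python, from bench import monitor, optics, r gives the robot as it stands.
- The arm moves only by the shell command python3 -m crank 'ROWS' [OPENING] [FORCE]. ROWS is JSON, a list of rows, each a list of 2 entries, a list of its own where there are three numbers: the shift along the tool's x, y, z in cm, then the turn, a rotation vector about the tool's x, y, z in rad. A call has 1 to 5 rows; each row shifts and turns the commanded pose from where the row before left it, along the tool's axes as they then stand; what a row does not reach is not made up. A row lasts 1/10 s, in which the tool goes at most 50 mm and 8.59 degrees, less where a joint would pass 70% of its speed; a pose out of reach is approached as far as the arm can. A call is refused whole if a number of a shift passes 5 or a number of a turn 0.15, either way. A call with a gripper value outside its range is refused whole. OPENING is the finger opening in cm, from 0 to 8.54, set as the call begins (- or left out, the last holds). The fingers move at their own pace and stop on an object; FORCE is the grip in N (left out, the last holds). Time passes only in rows, so rows that do not move let the fingers close. It gives the time, the measured TCP pose, the force, the opening and the grip force at its end, in the units of the state.
- monitor.get_obs(): the state, without advancing time (a new reading comes with each control period).
- optics.grab_frame(name): name is "scene" or "side" or "wrist"; returns (picture, depth): 400x640x3 uint8, red, green, blue; 400x640 float32, m along the optical axis (not along the pixel's ray), 0 where there is no reading.
- optics.camera_model(name): a dict with "vertical_fov" (degrees; the focal length in pixels is half the picture's height over the tangent of half this angle, whatever the lens; pixels are square), "cx", "cy" (the principal point, pixels), "D" ([k1, k2, p1, p2, k3] as OpenCV has them; the pictures are not rectified), "R" (3x3) and "t" (3): a world point X has camera coordinates R X + t; the wrist camera has in their place "hand_eye" (4x4, takes a point from camera to tool coordinates, whose origin is the TCP and whose axes are the flange's). Camera axes: x right, y down, z forward; pixel columns grow to the right and rows downward; lengths in m; the calibration is good to about 2 mm. A picture is of the moment at which its call begins: read the wrist's pose just before it. camera_model takes no time and is no camera call.
- r.hand_in(): hands the job in; it is judged then, once.
The state is a dict: "clock": time; "joints": joint angles; "qvel": joint speeds; "tau": joint torques, N m; "tcp_pos": TCP position; "orientation": TCP orientation; "contact_force": force on the tool from outside, world axes, zero at the start; "moment": the same for the moment, N m; "grip_width": finger opening in m; "gripper_force": force on a finger pad.
Only numpy, scipy, OpenCV 4.12 (cv2) and the standard library are available. Lean on these libraries where they do the work, as an engineer would, in place of code of your own. Each camera call takes 0.05 s, during which the arm holds its last target. There are 200 camera calls.

### The job

The formula dispenser is empty and wants the full tin. Pull the white shelf's drawer by its handle all the way out to its stop and leave it out, then lift the three identical closed tins clear of the drawer floor, comparing them, to feel which is the heaviest. Finish while still holding that heaviest tin in the gripper, upright and still, with its base higher than the shelf's top and nothing else touching it; the other two tins stay standing in the drawer, and no tin is tipped over and nothing on or beside the shelf is displaced.

Things in the scene. Friction and masses are not known exactly. Their poses are not given: they have to be found in the camera images.
- shelf: White painted metal shelf unit fixed on the worktop, 260 mm deep (x), 424 mm wide (y), its top board's upper face 180 mm above the worktop, with a lip up to 17 mm high along sides and back. The drawer under the board opens along its own -x, roughly to the robot. Origin: middle of its front lower edge, on the worktop, midway across its width; z up. Place and yaw vary.
- drawer (a joint): How far the drawer is out, in m: 0 shut, 0.165 at the stop. It starts shut or up to 12 mm ajar, slides along the shelf's -x with about 3 N of friction plus light damping (8 N per m/s), and stays where it is left.
- drawer_handle (a point): Middle of the drawer's steel bow handle: a level round bar 12 mm thick, 140 mm long, parallel to the shelf's y, 146 mm above the worktop, axis 42 mm in front of the drawer's face (36 mm gap behind the bar); pinch or hook it from above. The 416 mm wide drawer front ends 166 mm above the worktop; when shut the board's front edge is 57 mm behind the bar. Axes as the shelf's.
- drawer_in (a point): Middle of the front edge of the drawer's inner floor, at the foot of the front panel's inner face; the floor is 30 mm above the worktop, 220 mm deep (towards +x) and 382 mm wide (y). Side and back walls rise 55 mm over the floor, the front panel 136 mm. It moves with the drawer; axes as the shelf's.
- tin_a: One of three identical closed metal tins (blue and yellow band, white lid), a box with rounded edges: 96 mm along its x, 58 mm along its y, 118 mm high, straight sides; grip it from above across the 58 mm. Origin: centre of its underside; z up. All are under 0.6 kg; one outweighs each of the others by at least 0.15 kg, which cannot be seen.
- tin_b: Another of the three tins, identical to look at; same size, origin and axes. They stand upright in a row across the drawer, 105 mm or more from centre to centre, long side roughly along the shelf's x, and ride along with the drawer. Which tin stands where is shuffled.
- tin_c: Another of the three tins, identical to tin_a to look at; same size, origin and axes.
- dispenser: Bystander: push dispenser with a white foot 150 x 120 mm, blue push knob and clear hopper, 278 mm high, loose on the worktop at the robot's left of the shelf. Origin: centre of its underside.
- warmer: Bystander: round white bottle warmer 140 mm across with a green button and a bottle in it, 220 mm high, loose on the worktop at the robot's right of the shelf. Origin: centre of its underside.
- teat_rack: Bystander: green plastic rack with three amber teats, 66 x 150 mm, 88 mm high, loose on the shelf's top, on its +y half. Origin: centre of its underside.
- bowl: Bystander: stainless steel bowl 120 mm across, 55 mm high, loose on the shelf's top, on its -y half. Origin: centre of its underside.

How it is judged:
On the way, in this order (a step that is already met when the one before it is completed fails the run):
1. the drawer is pulled out to its stop (within 8 mm) (value of joint drawer above 0.157 m), for 0.1 s.
2. for comparison, a tin other than the heaviest is lifted 8 mm or more clear of the drawer floor while the heaviest (weighing over 3.9 N) stands in the drawer (((z of tin_a in the frame of drawer_in above 0.008 m and contact force between tin_b and shelf above 3.9 N and contact force between tin_b and the fingers below 0.1 N) or (z of tin_a in the frame of drawer_in above 0.008 m and contact force between tin_c and shelf above 3.9 N and contact force between tin_c and the fingers below 0.1 N) or (z of tin_b in the frame of drawer_in above 0.008 m and contact force between tin_a and shelf above 3.9 N and contact force between tin_a and the fingers below 0.1 N) or (z of tin_b in the frame of drawer_in above 0.008 m and contact force between tin_c and shelf above 3.9 N and contact force between tin_c and the fingers below 0.1 N) or (z of tin_c in the frame of drawer_in above 0.008 m and contact force between tin_a and shelf above 3.9 N and contact force between tin_a and the fingers below 0.1 N) or (z of tin_c in the frame of drawer_in above 0.008 m and contact force between tin_b and shelf above 3.9 N and contact force between tin_b and the fingers below 0.1 N))), for 0.1 s.
At the end, for the whole second after the job is handed in: Fingers hold the heaviest tin still (30 mm/s), within 0.2 rad of upright, base over 182 mm above the worktop, touching nothing else; drawer at least 145 mm out; the two others (each under 3.9 N on the drawer floor) stand still on it (6 mm, 0.1 rad), untouched by the fingers (value of joint drawer above 0.145 m and ((height (world z) of tin_a above 0.182 m and angle between tin_a's own z axis and vertical below 0.2 rad and linear speed of tin_a below 0.03 m/s and contact force between tin_a and the fingers above 2 N and contact force between tin_a and shelf below 0.1 N and contact force between tin_a and dispenser below 0.1 N and contact force between tin_a and warmer below 0.1 N and contact force between tin_a and teat_rack below 0.1 N and contact force between tin_a and bowl below 0.1 N and contact force between tin_a and tin_b below 0.1 N and contact force between tin_a and tin_c below 0.1 N and (angle between tin_b's own z axis and vertical below 0.1 rad and linear speed of tin_b below 0.02 m/s and contact force between tin_b and the fingers below 0.1 N and contact force between tin_b and shelf below 3.9 N and x of tin_b in the frame of drawer_in between 0 and 0.22 m and y of tin_b in the frame of drawer_in between -0.19 and 0.19 m and z of tin_b in the frame of drawer_in between -0.006 and 0.006 m) and (angle between tin_c's own z axis and vertical below 0.1 rad and linear speed of tin_c below 0.02 m/s and contact force between tin_c and the fingers below 0.1 N and contact force between tin_c and shelf below 3.9 N and x of tin_c in the frame of drawer_in between 0 and 0.22 m and y of tin_c in the frame of drawer_in between -0.19 and 0.19 m and z of tin_c in the frame of drawer_in between -0.006 and 0.006 m)) or (height (world z) of tin_b above 0.182 m and angle between tin_b's own z axis and vertical below 0.2 rad and linear speed of tin_b below 0.03 m/s and contact force between tin_b and the fingers above 2 N and contact force between tin_b and shelf below 0.1 N and contact force between tin_b and dispenser below 0.1 N and contact force between tin_b and warmer below 0.1 N and contact force between tin_b and teat_rack below 0.1 N and contact force between tin_b and bowl below 0.1 N and contact force between tin_b and tin_a below 0.1 N and contact force between tin_b and tin_c below 0.1 N and (angle between tin_a's own z axis and vertical below 0.1 rad and linear speed of tin_a below 0.02 m/s and contact force between tin_a and the fingers below 0.1 N and contact force between tin_a and shelf below 3.9 N and x of tin_a in the frame of drawer_in between 0 and 0.22 m and y of tin_a in the frame of drawer_in between -0.19 and 0.19 m and z of tin_a in the frame of drawer_in between -0.006 and 0.006 m) and (angle between tin_c's own z axis and vertical below 0.1 rad and linear speed of tin_c below 0.02 m/s and contact force between tin_c and the fingers below 0.1 N and contact force between tin_c and shelf below 3.9 N and x of tin_c in the frame of drawer_in between 0 and 0.22 m and y of tin_c in the frame of drawer_in between -0.19 and 0.19 m and z of tin_c in the frame of drawer_in between -0.006 and 0.006 m)) or (height (world z) of tin_c above 0.182 m and angle between tin_c's own z axis and vertical below 0.2 rad and linear speed of tin_c below 0.03 m/s and contact force between tin_c and the fingers above 2 N and contact force between tin_c and shelf below 0.1 N and contact force between tin_c and dispenser below 0.1 N and contact force between tin_c and warmer below 0.1 N and contact force between tin_c and teat_rack below 0.1 N and contact force between tin_c and bowl below 0.1 N and contact force between tin_c and tin_a below 0.1 N and contact force between tin_c and tin_b below 0.1 N and (angle between tin_a's own z axis and vertical below 0.1 rad and linear speed of tin_a below 0.02 m/s and contact force between tin_a and the fingers below 0.1 N and contact force between tin_a and shelf below 3.9 N and x of tin_a in the frame of drawer_in between 0 and 0.22 m and y of tin_a in the frame of drawer_in between -0.19 and 0.19 m and z of tin_a in the frame of drawer_in between -0.006 and 0.006 m) and (angle between tin_b's own z axis and vertical below 0.1 rad and linear speed of tin_b below 0.02 m/s and contact force between tin_b and the fingers below 0.1 N and contact force between tin_b and shelf below 3.9 N and x of tin_b in the frame of drawer_in between 0 and 0.22 m and y of tin_b in the frame of drawer_in between -0.19 and 0.19 m and z of tin_b in the frame of drawer_in between -0.006 and 0.006 m)))); the arm keeps its last pose, push and grip.
It fails at once if a tin tips over or is turned more than 0.6 rad from upright (angle between any of tin_a, tin_b, tin_c's own z axis and vertical above 0.6 rad).
It fails at once if the dispenser, warmer, teat rack or bowl is displaced by more than 25 mm or tipped by more than 0.3 rad (distance of any of dispenser, warmer, teat_rack, bowl from where it was at the start of the episode above 0.025 m or angle between any of dispenser, warmer, teat_rack, bowl's own z axis and vertical above 0.3 rad).
It also fails if it takes over 72 s, if anything falls off the work surface, if the arm or the gripper's body presses on something with over 40 N, if the wrist force passes 120 N, or if a joint passes its speed limit or range.

## Working session

There is one attempt and no reset: what is moved stays moved. The work goes in short steps, Python scripts to look and compute and a shell command to move; the robot and the scene stay as the last step left them, time stands still between calls to the robot, and variables do not carry over. Pictures are saved under pics/ and viewed, at most 10 in all, crops included, and the job is handed in when it is done.

```bash
ls; mkdir -p pics
cat > h.py <<'E'
import numpy as np, cv2
from bench import monitor, optics, r
from scipy.spatial.transform import Rotation as Ro
def cam(n):
    m=optics.camera_model(n); f=200/np.tan(np.radians(m["vertical_fov"])/2)
    return m,np.array([[f,0,m["cx"]],[0,f,m["cy"]],[0,0,1]]),np.array(m["D"],float)
def ext(n,o=None):
    m,K,D=cam(n)
    if "R" in m: R=np.array(m["R"]);t=np.array(m["t"]); return R.T,-R.T@t
    H=np.array(m["hand_eye"]); Rt=Ro.from_rotvec(o["orientation"]).as_matrix()
    return Rt@H[:3,:3], Rt@H[:3,3]+np.array(o["tcp_pos"])
def cloud(n,depth,o=None):
    m,K,D=cam(n); A,b=ext(n,o)
    v,u=np.mgrid[0:400,0:640]; p=cv2.undistortPoints(np.stack([u,v],-1).reshape(-1,1,2).astype(float),K,D).reshape(400,640,2)
    c=np.concatenate([p,np.ones((400,640,1))],-1)*depth[...,None]
    X=c@A.T+b; X[depth<=0]=np.nan; return X
def grab(n,tag):
    o=monitor.get_obs(); im,d=optics.grab_frame(n)
    cv2.imwrite(f"pics/{tag}.png",im[...,::-1]); X=cloud(n,d,o); np.save(f"pics/{tag}.npy",X); return im,X,o
E
python3 - <<'E'
from h import *
for n in("scene","side","wrist"): grab(n,n+"0")
a=cv2.imread("pics/scene0.png");b=cv2.imread("pics/side0.png");
cv2.imwrite("pics/both.png",cv2.resize(np.vstack([a,b]),(800*3//5*1,600)) if 0 else np.vstack([a[:300+100],b])[:,:][::1])
print(monitor.get_obs())
E
```

```text
pics
{'clock': 0.15, 'joints': array([-1.43808058,  0.47763718,  0.02234825,  1.55619681, -0.01149028,
        1.10927109, -0.08306808]), 'qvel': array([ 2.93964697e-03, -2.45727421e-03,  4.71954789e-05, -3.32502848e-03,
        3.48671689e-04,  1.58533678e-04, -1.11775186e-03]), 'tau': array([ 2.87129820e-03, -5.96919179e+01,  1.61006659e+00, -2.81486696e+01,
        1.26213554e-02,  6.49552137e-03, -1.62641288e-05]), 'tcp_pos': array([0.16088769, 0.65509523, 0.23054263]), 'orientation': array([-3.77269294e-01, -3.11879616e+00,  2.17215566e-03]), 'contact_force': array([-0.17222699, -0.54714663, -0.17137058]), 'moment': array([-0.02001342,  0.00495442,  0.00700479]), 'gripper_force': 0.0, 'grip_width': 0.08531697047217265}
```

View pics/scene0.png

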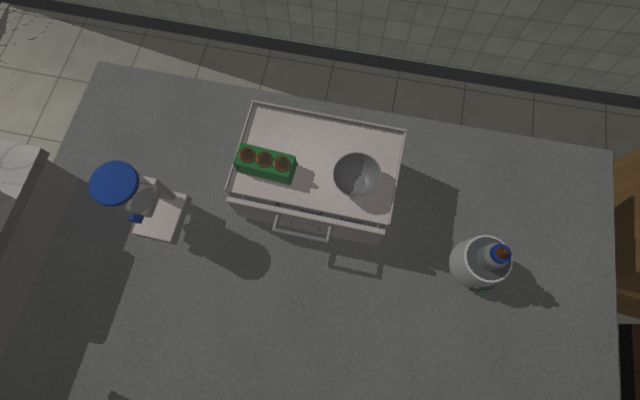

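The scene view shows the shelf in the upper middle with its front edge from about (228,198) to (385,235). The handle spans (275,222) to (328,240), with the rack on the left half and the bowl on the right. The dispenser is at (160,205) and the warmer at (482,262).

Run:
```python
from h import *
X=np.load("pics/scene0.npy")
for u,v in [(228,190),(385,222),(252,105),(403,131),(230,203),(380,237),(276,230),(300,235),(327,240),(160,220),(115,185),(482,275),(355,175),(265,155),(300,300)]:
    print((u,v),X[v,u].round(3))
P=X.reshape(-1,3)
# shelf top board points
m=(abs(P[:,2]-.180)<.005)&(P[:,0]>.4)
Q=P[m][:,:2].astype(np.float32); print(len(Q), cv2.minAreaRect(Q))
S=X[215:245,268:335]; m=(abs(S[...,2]-.15)<.012); print(S[m].round(3)[::4])
```

```text
(228, 190) [0.649 0.23  0.181]
(385, 222) [ 0.646 -0.176  0.178]
(252, 105) [0.895 0.229 0.19 ]
(403, 131) [ 0.898 -0.184  0.19 ]
(230, 203) [0.624 0.224 0.152]
(380, 237) [ 0.617 -0.175  0.131]
(276, 230) [0.577 0.09  0.152]
(300, 235) [0.576 0.027 0.155]
(327, 240) [ 0.578 -0.043  0.152]
(160, 220) [0.567 0.453 0.018]
(115, 185) [0.582 0.455 0.277]
(482, 275) [ 0.576 -0.444  0.115]
(355, 175) [ 0.752 -0.081  0.184]
(265, 155) [0.731 0.142 0.256]
(300, 300) [ 0.427  0.003 -0.001]
13044 ((0.7033645510673523, 0.20074284076690674), (0.40709561109542847, 1.2967673540115356), 8.6477632522583)
[[ 0.617  0.1    0.15 ]
 [ 0.619  0.09   0.147]
 [ 0.621  0.079  0.149]
 [ 0.62   0.068  0.159]
 [ 0.615  0.091  0.151]
 [ 0.62   0.072  0.146]
 [ 0.62   0.06   0.157]
 [ 0.611  0.101  0.149]
 [ 0.613  0.091  0.148]
 [ 0.62   0.061  0.146]
 [ 0.619  0.049  0.156]
 [ 0.608  0.097  0.153]
 [ 0.619  0.059  0.139]
 [ 0.62   0.047  0.147]
 [ 0.62   0.036  0.155]
 [ 0.606  0.1    0.147]
 [ 0.608  0.09   0.146]
 [ 0.62   0.037  0.142]
 [ 0.62   0.026  0.153]
 [ 0.624 -0.005  0.161]
 [ 0.605  0.091  0.15 ]

[... 1916 characters left out ...]
5 ]
 [ 0.574  0.014  0.152]
 [ 0.577  0.004  0.15 ]
 [ 0.578 -0.006  0.154]
 [ 0.581 -0.016  0.15 ]
 [ 0.586 -0.041  0.15 ]
 [ 0.572  0.021  0.142]
 [ 0.573  0.011  0.149]
 [ 0.574  0.     0.155]
 [ 0.577 -0.009  0.149]
 [ 0.578 -0.019  0.152]
 [ 0.58  -0.029  0.152]
 [ 0.583 -0.042  0.151]
 [ 0.571  0.008  0.147]
 [ 0.573 -0.002  0.15 ]
 [ 0.574 -0.013  0.155]
 [ 0.577 -0.022  0.149]
 [ 0.579 -0.035  0.151]
 [ 0.581 -0.045  0.151]
 [ 0.571 -0.005  0.147]
 [ 0.573 -0.015  0.149]
 [ 0.575 -0.025  0.151]
 [ 0.577 -0.035  0.15 ]
 [ 0.579 -0.045  0.151]
 [ 0.571 -0.021  0.149]
 [ 0.574 -0.033  0.149]
 [ 0.576 -0.043  0.15 ]
 [ 0.571 -0.031  0.148]
 [ 0.572 -0.041  0.151]
 [ 0.57  -0.039  0.146]]
```

```bash
python3 -c "
import cv2;a=cv2.imread('pics/scene0.png')[180:260,210:410];cv2.imwrite('pics/crop0.png',cv2.resize(a,None,fx=4,fy=4,interpolation=2))"
```

```text
(no output)
```

View pics/crop0.png

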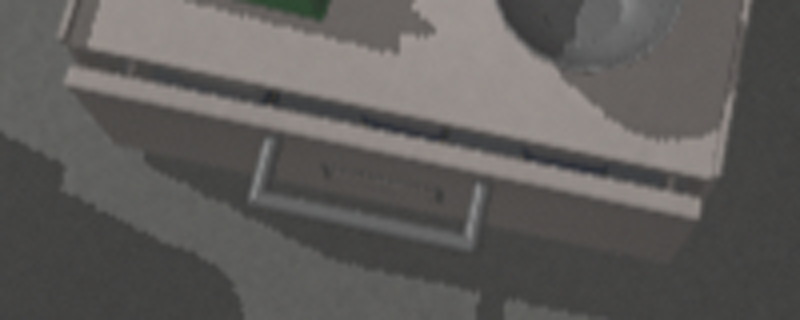

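The handle bar's axis is at about x 0.576, y −0.047 to 0.10 and z 0.146, and the drawer face is at x≈0.619, so the yaw is about 0. The opened bar sits near the arm's inner reach limit. I'll hook it with closed fingers behind the bar, tool y along world y, which puts the TCP at about (0.600, 0.03).

```bash
cat > to.py <<'E'
import sys; from h import *
o=monitor.get_obs(); p=np.array([float(a) for a in sys.argv[1:4]]); yaw=float(sys.argv[4]) if len(sys.argv)>4 else 0
Rt=Ro.from_rotvec(o["orientation"]); Rg=Ro.from_matrix(Ro.from_euler('z',yaw).as_matrix()@np.diag([-1,1,-1.]))
print("t %.2f"%o["clock"],"pos",o["tcp_pos"].round(4),"F",o["contact_force"].round(2),"w %.4f g %.1f"%(o["grip_width"],o["gripper_force"]))
print("shift cm",(Rt.inv().apply(p-o["tcp_pos"])*100).round(2),"turn",(Rt.inv()*Rg).as_rotvec().round(3))
E
python3 -m crank '[[[0,0,0],[0,0,-0.12]],[[0,0,0],[0,0,-0.12]],[[-2.8,-4,0],[0,0,0]],[[-2.8,-4,0],[0,0,0]],[[-2.8,-4,0],[0,0,0]]]' 0 40
python3 -m crank '[[[-2.8,-4,0],[0,0,0]],[[-2.8,-4,0],[0,0,0]],[[-2.8,-4,0],[0,0,0]],[[-2.8,-4,0],[0,0,0]],[[-2.8,-4,0],[0,0,0]]]'
python3 to.py .6 .03 .23
```

```text
clock: 0.65
tcp_pos: [0.2456, 0.5338, 0.2308]
orientation: [-0.0, -3.142, 0.001]
contact_force: [0.4, -0.4, 0.3]
grip_width: 0.0126
gripper_force: 0.0
clock: 1.15
tcp_pos: [0.3855, 0.3334, 0.2313]
orientation: [0.001, 3.142, 0.0]
contact_force: [0.3, 1.2, -0.0]
grip_width: -0.0001
gripper_force: 0.0
t 1.15 pos [0.3855 0.3334 0.2313] F [ 0.26  1.15 -0.02] w -0.0001 g 0.0
shift cm [-21.48 -30.33   0.13] turn [ 0.     0.    -0.001]
```

```bash
python3 -m crank '[[[-2.8,-4,0],[0,0,0]],[[-2.8,-4,0],[0,0,0]],[[-2.8,-4,0],[0,0,0]],[[-2.8,-4,0],[0,0,0]],[[-2.8,-4,0],[0,0,0]]]'
python3 -m crank '[[[-2.8,-4,0],[0,0,0]],[[-2.8,-4,0],[0,0,0]],[[-1.8,-2.2,0],[0,0,0]],[[0,0,0],[0,0,0]],[[0,0,0],[0,0,0]]]' >/dev/null
python3 to.py .6 .03 .123
python3 - <<'E'
from h import *
im,X,o=grab("wrist","w1"); grab("side","s1")
E
```

```text
clock: 1.65
tcp_pos: [0.5252, 0.1334, 0.2313]
orientation: [0.001, 3.142, 0.0]
contact_force: [0.5, 0.4, 0.6]
grip_width: 0.0001
gripper_force: 0.0
t 2.15 pos [0.5982 0.0329 0.2308] F [-0.33  0.19  0.19] w -0.0004 g 0.0
shift cm [-0.19 -0.3  10.78] turn [ 0.    -0.001 -0.002]
```

View pics/w1.png

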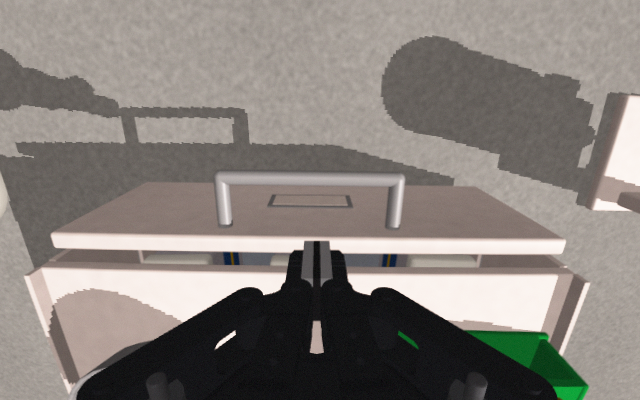

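The wrist view shows the bar from (218,178) to (403,180), the drawer front's top edge at row 240, and the closed fingertips at (316,245). I'll check the gap from this depth.

Run:
```python
from h import *
X=np.load("pics/w1.npy")
for u in (225,260,310,370,398):
  c=X[172:188,u]; k=np.nanargmax(np.where(c[:,2]<.17,c[:,2],0)); print(u,172+k,c[k].round(3))
for u in (100,270,350,520): print("front top",u,X[236,u].round(4),X[244,u].round(4), "board",X[272,u].round(4))
```

```text
225 177 [ 0.575 -0.038  0.153]
260 178 [ 0.575 -0.011  0.154]
310 181 [0.578 0.027 0.153]
370 183 [0.58  0.074 0.153]
398 186 [0.582 0.096 0.153]
front top 100 [ 0.6199 -0.1397  0.1646] [ 0.626  -0.1399  0.1665] board [ 0.643  -0.1347  0.1801]
front top 270 [ 0.6198 -0.004   0.1636] [ 0.6258 -0.004   0.1656] board [ 0.6418 -0.0028  0.18  ]
front top 350 [0.6207 0.0589 0.1618] [0.626  0.0587 0.1652] board [0.6432 0.058  0.1779]
front top 520 [0.6217 0.1967 0.1612] [0.6265 0.1948 0.1657] board [0.6465 0.1935 0.1749]
```

```bash
python3 -m crank '[[[-0.3,0,3],[0,0,0]],[[0,0,3],[0,0,0]],[[0,0,2.4],[0,0,0]],[[0,0,1.6],[0,0,0]],[[0,0,0.8],[0,0,0]]]'
python3 -m crank '[[[0.4,0,0],[0,0,0]],[[0.5,0,0],[0,0,0]],[[0.8,0,0],[0,0,0]],[[1,0,0],[0,0,0]],[[1,0,0],[0,0,0]]]'
```

```text
clock: 2.75
tcp_pos: [0.5999, 0.0351, 0.1217]
orientation: [0.003, -3.139, -0.001]
contact_force: [0.2, 0.7, 0.4]
grip_width: -0.0002
gripper_force: 0.0
clock: 3.25
tcp_pos: [0.5652, 0.0341, 0.1247]
orientation: [0.0, 3.138, 0.002]
contact_force: [3.9, 3.5, 1.5]
grip_width: 0.0001
gripper_force: 1.9
```

Hooked, with about 3–4 N of friction. I'll keep pulling.

```bash
python3 -m crank '[[[1.4,0,0],[0,0,0]],[[1.4,0,0],[0,0,0]],[[1.4,0,0],[0,0,0]],[[1.4,0,0],[0,0,0]],[[1.4,0,0],[0,0,0]]]'
python3 -m crank '[[[1.2,0,0],[0,0,0]],[[1,0,0],[0,0,0]],[[0.8,0,0],[0,0,0]],[[0.6,0,0],[0,0,0]],[[0.4,0,0],[0,0,0]]]'
```

```text
clock: 3.75
tcp_pos: [0.495, 0.0343, 0.1246]
orientation: [0.0, 3.138, 0.003]
contact_force: [4.1, 3.7, 0.6]
grip_width: -0.0002
gripper_force: 2.1
clock: 4.25
tcp_pos: [0.454, 0.0331, 0.1234]
orientation: [-0.002, -3.142, 0.0]
contact_force: [3.3, 1.8, 2.4]
grip_width: 0.0001
gripper_force: 1.6
```

```bash
python3 -m crank '[[[0.5,0,0],[0,0,0]],[[0.5,0,0],[0,0,0]],[[0.4,0,0],[0,0,0]],[[0.3,0,0],[0,0,0]],[[0,0,0],[0,0,0]]]'
python3 -m crank '[[[0.3,0,0],[0,0,0]],[[0.3,0,0],[0,0,0]],[[0.3,0,0],[0,0,0]],[[0,0,0],[0,0,0]],[[0,0,0],[0,0,0]]]'
```

```text
clock: 4.75
tcp_pos: [0.4385, 0.0333, 0.1234]
orientation: [0.001, 3.139, 0.0]
contact_force: [6.9, 0.7, -3.3]
grip_width: 0.0
gripper_force: 3.5
clock: 5.25
tcp_pos: [0.4385, 0.0334, 0.1254]
orientation: [0.002, 3.121, 0.001]
contact_force: [29.3, -2.2, -19.3]
grip_width: 0.0
gripper_force: 14.5
```

A 29 N reaction with the tool no longer moving means it's at the stop, close to the predicted 0.436. I'll ease off, rise and look.

```bash
python3 -m crank '[[[-0.5,0,0],[0,0,0]],[[-0.6,0,0],[0,0,0]],[[-0.3,0,0],[0,0,0]],[[0,0,-1],[0,0,0]],[[0,0,-3],[0,0,0]]]'
python3 -m crank '[[[0,0,-4],[0,0,0]],[[0,0,-4.5],[0,0,0]],[[0,0,-4.5],[0,0,0]],[[0,0,-3],[0,0,0]],[[0,0,0],[0,0,0]]]' 8.5
python3 to.py .55 .03 .3
python3 - <<'E'
from h import *
for n in("scene","side","wrist"): grab(n,n+"2")
X=np.load("pics/scene2.npy").reshape(-1,3); P=X[(X[:,2]>.135)&(X[:,2]<.16)&(X[:,0]>.4)&(X[:,0]<.65)&(abs(X[:,1])<.25)]
Q=P[P[:,0]>.485]
np.save("pics/tins.npy",Q)
a=cv2.imread("pics/scene2.png")[120:300,180:440];cv2.imwrite('pics/crop2.png',cv2.resize(a,None,fx=3,fy=3,interpolation=2))
E
```

```text
clock: 5.75
tcp_pos: [0.4392, 0.0326, 0.1617]
orientation: [-0.001, -3.134, 0.004]
contact_force: [-0.4, 0.1, 0.2]
grip_width: 0.0001
gripper_force: 0.0
clock: 6.25
tcp_pos: [0.4436, 0.0333, 0.3277]
orientation: [0.002, 3.135, 0.004]
contact_force: [0.4, -0.4, -1.5]
grip_width: 0.0726
gripper_force: 0.0
t 6.25 pos [0.4436 0.0333 0.3277] F [ 0.35 -0.43 -1.46] w 0.0726 g 0.0
shift cm [-10.62  -0.33   2.83] turn [ 0.002  0.006 -0.001]
```

View pics/crop2.png

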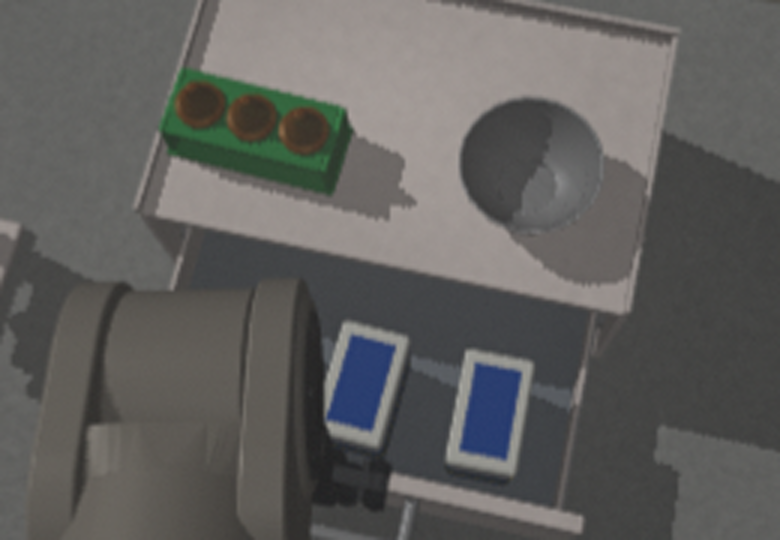

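View pics/wrist2.png

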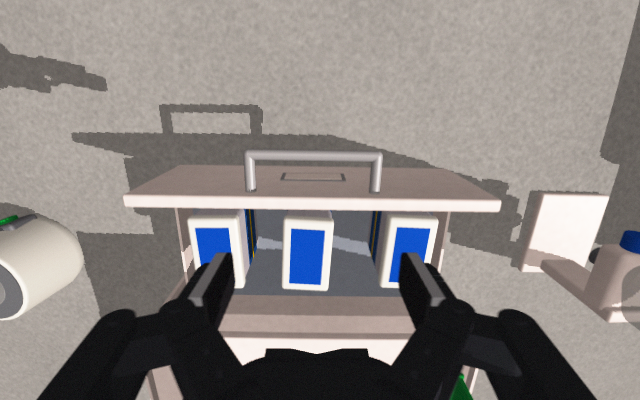

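The drawer is out with three upright tins. In the wrist view their tops are centred near (217,255), (307,252) and (408,250). Next I'll fit the lid rectangles from the depth clouds.

```bash
cat > fit.py <<'E'
import sys; from h import *
def fit(X):
  m=((X[...,2]>.140)&(X[...,2]<.158)&(X[...,0]>.478)&(X[...,0]<.64)).astype(np.uint8)
  n,l,s,c=cv2.connectedComponentsWithStats(m)
  for i in range(1,n):
    if s[i,4]<150: continue
    P=X[l==i]; r=cv2.minAreaRect((P[:,:2]*1000).astype(np.float32)); print(s[i,4],np.round(r[0],1),np.round(r[1],1),round(r[2],1),"z",P[:,2].mean().round(4))
for t in sys.argv[1:]: print(t); fit(np.load(f"pics/{t}.npy"))
E
python3 fit.py wrist2 scene2 side2
python3 - <<'E'
from h import *
X=np.load("pics/wrist2.npy"); print(X[156,[260,310,370]].round(3),X[200:206:2,310].round(3), X[297:303:2,310].round(3))
E
```

```text
wrist2
2608 [543.5 144.6] [59.7 98.9] 86.7 z 0.148
2426 [543.5 -90.4] [98.1 59.8] 0.4 z 0.1478
3496 [546.1  20.4] [60.5 97.5] 86.4 z 0.1483
1000 [596.  441.4] [27.8 88.4] 88.1 z 0.1451
scene2
173 [559.  742.7] [ 12.7 161.8] 89.7 z 0.1536
880 [546.5  20.6] [60.5 98.7] 86.6 z 0.148
935 [544.9 -90.2] [98.8 60.1] 0.6 z 0.148
side2
546 [545.3 -89.9] [95.1 60.8] 0.8 z 0.1467
595 [547.  21.] [60.4 95.3] 86.7 z 0.1467
663 [545.  145.9] [61.8 95.8] 87.3 z 0.1466
[[ 0.421 -0.028  0.151]
 [ 0.421  0.026  0.151]
 [ 0.421  0.09   0.152]] [[0.466 0.026 0.165]
 [0.468 0.026 0.167]
 [0.47  0.026 0.167]] [[0.694 0.022 0.033]
 [0.694 0.022 0.038]
 [0.696 0.022 0.042]]
```

The three views agree on size, lid height (0.148) and positions:

| Tin | x (m) | y (m) | yaw (rad) |
|---|---|---|---|
| Left | 0.544 | 0.145 | −0.055 |
| Centre | 0.546 | 0.0205 | −0.06 |
| Right | 0.544 | −0.090 | +0.01 |

The bar moved to x 0.421, so the drawer is about at its stop. I'll lift the centre tin first.

```bash
python3 to.py .546 .0205 .20 -.06
python3 -m crank '[[[-3.4,-0.4,0],[0,0,0.03]],[[-3.4,-0.5,0],[0,0.006,0.03]],[[-3.4,-0.4,4],[0,0,0]],[[0,0,4],[0,0,0]],[[0,0,4],[0,0,0]]]' 8.5 50
python3 -m crank '[[[0,0,0],[0,0,0]],[[0,0,0],[0,0,0]]]'
python3 to.py .546 .0205 .10 -.06
```

```text
t 6.40 pos [0.4412 0.033  0.3225] F [ 0.32 -0.62 -0.14] w 0.0848 g 0.0
shift cm [-10.51  -1.24  12.22] turn [-0.    -0.002  0.059]
clock: 6.9
tcp_pos: [0.5406, 0.0169, 0.2017]
orientation: [-0.097, -3.131, 0.002]
contact_force: [-0.1, 0.6, -0.2]
grip_width: 0.0854
gripper_force: 0.0
clock: 7.1
tcp_pos: [0.5405, 0.0172, 0.2045]
orientation: [-0.096, -3.131, 0.002]
contact_force: [1.1, 0.2, 0.8]
grip_width: 0.0851
gripper_force: 0.0
t 7.10 pos [0.5405 0.0172 0.2045] F [1.11 0.19 0.77] w 0.0851 g 0.0
shift cm [-0.63  0.37 10.44] turn [-0.001 -0.009 -0.001]
```

```bash
python3 -m crank '[[[-0.55,0.35,2.5],[0,-0.01,0]],[[0,0,3],[0,0,0]],[[0,0,2.5],[0,0,0]],[[0,0,1.6],[0,0,0]],[[0,0,0.7],[0,0,0]]]'
python3 -m crank '[[[0,0,0],[0,0,0]],[[0,0,0],[0,0,0]],[[0,0,0],[0,0,0]],[[0,0,0],[0,0,0]],[[0,0,0],[0,0,0]]]' 5 40
python3 to.py .546 .0205 .10 -.06
python3 -m crank '[[[0,0,-0.3],[0,0,0]],[[0,0,-0.5],[0,0,0]],[[0,0,-0.8],[0,0,0]],[[0,0,-0.8],[0,0,0]],[[0,0,-0.4],[0,0,0]]]'
cat > wt.py <<'E'
from h import *
F=[]
for i in range(8):
    F.append(monitor.get_obs()["contact_force"]); optics.grab_frame("side")
F=np.array(F); print("F mean",F.mean(0).round(2),"sd",F.std(0).round(2))
E
python3 wt.py
```

```text
clock: 7.6
tcp_pos: [0.5481, 0.0209, 0.1028]
orientation: [0.095, 3.135, 0.0]
contact_force: [0.0, -0.5, 0.6]
grip_width: 0.0851
gripper_force: 0.0
clock: 8.1
tcp_pos: [0.5488, 0.0206, 0.1038]
orientation: [0.096, 3.133, 0.001]
contact_force: [-0.8, -0.7, 7.8]
grip_width: 0.0575
gripper_force: 44.3
t 8.10 pos [0.5488 0.0206 0.1038] F [-0.83 -0.73  7.77] w 0.0575 g 44.3
shift cm [ 0.28 -0.03  0.38] turn [ 0.001  0.007 -0.001]
clock: 8.6
tcp_pos: [0.5478, 0.0207, 0.1312]
orientation: [0.095, 3.135, 0.0]
contact_force: [0.2, 0.3, -3.1]
grip_width: 0.0576
gripper_force: 43.4
F mean [ 0.09  0.14 -2.97] sd [0.4  0.38 0.78]
```

The centre tin weighs about 3.0 N, so it's light. I'll set it down and go to the right-hand one.

```bash
python3 -m crank '[[[0,0,0.8],[0,0,0]],[[0,0,0.8],[0,0,0]],[[0,0,0.6],[0,0,0]],[[0,0,0.3],[0,0,0]],[[0,0,0.2],[0,0,0]]]'
python3 -m crank '[[[0,0,0],[0,0,0]],[[0,0,0],[0,0,0]],[[0,0,0],[0,0,0]],[[0,0,0],[0,0,0]],[[0,0,0],[0,0,0]]]' 8.5
python3 -m crank '[[[0,0,-2],[0,0,0]],[[0,0,-4],[0,0,0]],[[0,0,-4],[0,0,0]],[[0,0,-1],[0,0,-0.03]],[[0,0,0],[0,0,-0.04]]]'
python3 to.py .544 -.0902 .21 .01
```

```text
clock: 9.5
tcp_pos: [0.5483, 0.0205, 0.1038]
orientation: [0.096, 3.135, 0.0]
contact_force: [-4.4, -0.8, 19.1]
grip_width: 0.058
gripper_force: 45.6
clock: 10.0
tcp_pos: [0.5474, 0.0207, 0.1031]
orientation: [0.095, 3.136, -0.0]
contact_force: [-0.4, 0.7, 0.4]
grip_width: 0.0851
gripper_force: 0.0
clock: 10.5
tcp_pos: [0.5484, 0.0209, 0.2154]
orientation: [-0.017, 3.133, 0.001]
contact_force: [-0.3, -0.3, -1.0]
grip_width: 0.0848
gripper_force: 0.0
t 10.50 pos [0.5484 0.0209 0.2154] F [-0.29 -0.28 -0.98] w 0.0848 g 0.0
shift cm [  0.56 -11.1    0.52] turn [0.001 0.008 0.001]
```

```bash
python3 -m crank '[[[0.4,-3.7,0],[0,0.006,0]],[[0,-3.7,0],[0,0,0]],[[0,-3.7,0],[0,0,0]],[[0,0,0],[0,0,0]],[[0,0,0],[0,0,0]]]' >/dev/null
python3 wt.py
python3 - <<'E'
from h import *
grab("wrist","w3")
E
python3 fit.py w3
python3 to.py .544 -.0902 .102 .01
```

```text
F mean [ 0.13  0.5  -0.35] sd [0.41 0.29 0.51]
w3
9434 [546.  -91.1] [97.1 60.5] 0.5 z 0.1485
9281 [545.9  19.1] [61.1 98.1] 86.6 z 0.1483
7608 [545.9 143.5] [61.9 98.4] 86.9 z 0.148
t 11.45 pos [ 0.5441 -0.0898  0.2131] F [-0.36  0.06  0.11] w 0.0851 g 0.0
shift cm [-1.000e-02 -4.000e-02  1.111e+01] turn [-0.    -0.002  0.   ]
```

The baseline is about −0.3 N. The centre tin stands where it was, so I'll descend on the right tin.

```bash
python3 -m crank '[[[-0.1,-0.05,3],[0,0,0]],[[0,0,3],[0,0,0]],[[0,0,2.6],[0,0,0]],[[0,0,1.7],[0,0,0]],[[0,0,0.8],[0,0,0]]]'
python3 -m crank '[[[0,0,0],[0,0,0]],[[0,0,0],[0,0,0]],[[0,0,0],[0,0,0]],[[0,0,0],[0,0,0]],[[0,0,0],[0,0,0]]]' 5 40
python3 -m crank '[[[0,0,-0.3],[0,0,0]],[[0,0,-0.5],[0,0,0]],[[0,0,-0.8],[0,0,0]],[[0,0,-0.8],[0,0,0]],[[0,0,-0.4],[0,0,0]]]'
python3 wt.py; python3 wt.py
```

```text
clock: 11.95
tcp_pos: [0.5438, -0.0906, 0.1005]
orientation: [0.015, -3.137, 0.001]
contact_force: [0.4, 0.2, 0.0]
grip_width: 0.0849
gripper_force: 0.0
clock: 12.45
tcp_pos: [0.5455, -0.0908, 0.103]
orientation: [0.015, -3.141, 0.0]
contact_force: [-0.4, 0.5, 4.3]
grip_width: 0.0576
gripper_force: 44.9
clock: 12.95
tcp_pos: [0.5453, -0.091, 0.1312]
orientation: [0.014, -3.141, 0.001]
contact_force: [-0.3, 0.6, -5.1]
grip_width: 0.0575
gripper_force: 44.1
F mean [ 0.01  0.11 -5.38] sd [0.48 0.55 0.54]
F mean [-0.24 -0.11 -5.67] sd [0.43 0.22 0.47]
```

The right tin weighs about 5.5 N, so it's probably the heaviest. The task asks for all three to be compared, so I'll set it down and weigh the left one too.

```bash
python3 -m crank '[[[0,0,0.8],[0,0,0]],[[0,0,0.8],[0,0,0]],[[0,0,0.6],[0,0,0]],[[0,0,0.3],[0,0,0]],[[0,0,0.2],[0,0,0]]]'
python3 -m crank '[[[0,0,0],[0,0,0]],[[0,0,0],[0,0,0]],[[0,0,0],[0,0,0]],[[0,0,0],[0,0,0]],[[0,0,0],[0,0,0]]]' 8.5
python3 -m crank '[[[0,0,-2],[0,0,0]],[[0,0,-4],[0,0,0]],[[0,0,-4],[0,0,0]],[[0,0,-1],[0,0,0.03]],[[0,0,0],[0,0,0.03]]]'
python3 to.py .545 .1445 .21 -.055
```

```text
clock: 14.25
tcp_pos: [0.5447, -0.0908, 0.103]
orientation: [0.014, -3.139, 0.0]
contact_force: [-4.3, 1.9, 9.5]
grip_width: 0.0569
gripper_force: 45.6
clock: 14.75
tcp_pos: [0.545, -0.0909, 0.1033]
orientation: [0.014, -3.14, 0.001]
contact_force: [-0.5, -0.4, -0.2]
grip_width: 0.085
gripper_force: 0.0
clock: 15.25
tcp_pos: [0.5464, -0.091, 0.2153]
orientation: [0.082, 3.138, 0.0]
contact_force: [0.6, 0.0, -0.4]
grip_width: 0.0848
gripper_force: 0.0
t 15.25 pos [ 0.5464 -0.091   0.2153] F [ 0.63  0.05 -0.35] w 0.0848 g 0.0
shift cm [ 1.37 23.51  0.53] turn [0.    0.003 0.003]
```

```bash
python3 -m crank '[[[0.27,4.7,0],[0,0,0]],[[0.27,4.7,0],[0,0,0]],[[0.27,4.7,0],[0,0,0]],[[0.27,4.7,0],[0,0,0]],[[0.27,4.7,0],[0,0,0]]]' >/dev/null
python3 -m crank '[[[0,0,0],[0,0,0]],[[0,0,0],[0,0,0]]]' >/dev/null
python3 - <<'E'
from h import *
grab("wrist","w4")
E
python3 fit.py w4
python3 to.py .545 .1445 .103 -.055
```

```text
w4
9457 [546.9 145. ] [60.5 97.2] 87.3 z 0.1485
9226 [546.8  20.4] [61.2 98. ] 86.6 z 0.1482
7003 [546.3 -89.6] [98.5 61.9] 0.0 z 0.1478
t 16.00 pos [0.5427 0.144  0.2117] F [-0.29 -0.81  0.26] w 0.0851 g 0.0
shift cm [-0.27  0.08 10.87] turn [-0.002 -0.004  0.004]
```

```bash
python3 -m crank '[[[-0.3,0.1,3],[0,0,0]],[[0,0,3],[0,0,0]],[[0,0,2.4],[0,0,0]],[[0,0,1.7],[0,0,0]],[[0,0,0.8],[0,0,0]]]'
python3 -m crank '[[[0,0,0],[0,0,0]],[[0,0,0],[0,0,0]],[[0,0,0],[0,0,0]],[[0,0,0],[0,0,0]],[[0,0,0],[0,0,0]]]' 5 40
python3 -m crank '[[[0,0,-0.3],[0,0,0]],[[0,0,-0.5],[0,0,0]],[[0,0,-0.8],[0,0,0]],[[0,0,-0.8],[0,0,0]],[[0,0,-0.4],[0,0,0]]]'
python3 wt.py; python3 wt.py
```

```text
clock: 16.5
tcp_pos: [0.5452, 0.1428, 0.1019]
orientation: [-0.085, -3.135, 0.004]
contact_force: [0.1, 0.3, 0.3]
grip_width: 0.0848
gripper_force: 0.0
clock: 17.0
tcp_pos: [0.5468, 0.1453, 0.1047]
orientation: [-0.08, -3.14, 0.0]
contact_force: [0.0, -0.3, 2.7]
grip_width: 0.0574
gripper_force: 43.7
clock: 17.5
tcp_pos: [0.5469, 0.1455, 0.1333]
orientation: [-0.08, -3.14, -0.0]
contact_force: [-0.5, 0.8, -0.8]
grip_width: 0.0576
gripper_force: 43.2
F mean [ 0.02 -0.1  -1.99] sd [0.48 0.78 0.56]
F mean [ 0.19  0.08 -2.08] sd [0.54 0.63 0.33]
```

The left tin weighs about 2.0 N and the centre about 3.0 N, so the right tin at 5.5 N is the heaviest. I'll put the left one down and go back for it.

```bash
python3 -m crank '[[[0,0,0.8],[0,0,0]],[[0,0,0.8],[0,0,0]],[[0,0,0.6],[0,0,0]],[[0,0,0.3],[0,0,0]],[[0,0,0.2],[0,0,0]]]'
python3 -m crank '[[[0,0,0],[0,0,0]],[[0,0,0],[0,0,0]],[[0,0,0],[0,0,0]],[[0,0,0],[0,0,0]],[[0,0,0],[0,0,0]]]' 8.5
python3 -m crank '[[[0,0,-2],[0,0,0]],[[0,0,-4],[0,0,0]],[[0,0,-4],[0,0,0]],[[0,0,-1],[0,0,-0.03]],[[0,0,0],[0,0,-0.03]]]'
python3 -m crank '[[[0,-4.7,0],[0,0,0]],[[0,-4.7,0],[0,0,0]],[[0,-4.7,0],[0,0,0]],[[0,-4.7,0],[0,0,0]],[[0,-4.7,0],[0,0,0]]]' >/dev/null
python3 -m crank '[[[0,0,0],[0,0,0]],[[0,0,0],[0,0,0]]]' >/dev/null
python3 - <<'E'
from h import *
grab("wrist","w5")
E
python3 fit.py w5
python3 to.py .545 -.0905 .101 .005
```

```text
clock: 18.8
tcp_pos: [0.546, 0.1453, 0.1046]
orientation: [-0.08, -3.138, 0.001]
contact_force: [-3.2, -1.9, 13.2]
grip_width: 0.0575
gripper_force: 44.7
clock: 19.3
tcp_pos: [0.5464, 0.1454, 0.1052]
orientation: [-0.08, -3.139, 0.0]
contact_force: [0.2, 0.2, -0.9]
grip_width: 0.085
gripper_force: 0.0
clock: 19.8
tcp_pos: [0.5477, 0.1458, 0.2169]
orientation: [-0.017, 3.14, 0.002]
contact_force: [-1.1, 0.1, -0.1]
grip_width: 0.0851
gripper_force: 0.0
w5
9534 [545.9 -91. ] [97.3 60.5] 0.6 z 0.1486
9442 [546.9  18.8] [60.8 98.5] 86.2 z 0.1484
7436 [545.7 143.9] [61.4 98.3] 87.9 z 0.148
t 20.55 pos [ 0.5479 -0.089   0.2136] F [-0.25  0.56 -0.73] w 0.0853 g 0.0
shift cm [ 0.24 -0.15 11.26] turn [ 0.    -0.004  0.005]
```

```bash
python3 -m crank '[[[0.2,-0.15,3],[0,0,0]],[[0,0,3],[0,0,0]],[[0,0,2.6],[0,0,0]],[[0,0,1.7],[0,0,0]],[[0,0,0.8],[0,0,0]]]'
python3 -m crank '[[[0,0,0],[0,0,0]],[[0,0,0],[0,0,0]],[[0,0,0],[0,0,0]],[[0,0,0],[0,0,0]],[[0,0,0],[0,0,0]]]' 5 50
python3 -m crank '[[[0,0,-0.4],[0,0,0]],[[0,0,-0.8],[0,0,0]],[[0,0,-1.2],[0,0,0]],[[0,0,-1.5],[0,0,0]],[[0,0,-1.5],[0,0,0]]]'
python3 -m crank '[[[0,0,-1.5],[0,0,0]],[[0,0,-1.5],[0,0,0]],[[0,0,-1.5],[0,0,0]],[[0,0,-1.5],[0,0,0]],[[0,0,-1.5],[0,0,0]]]'
python3 -m crank '[[[0,0,-1.5],[0,0,0]],[[0,0,-1.5],[0,0,0]],[[0,0,-1.5],[0,0,0]],[[0,0,-1],[0,0,0]],[[0,0,-0.6],[0,0,0]]]'
python3 -m crank '[[[0,0,0],[0,0,0]],[[0,0,0],[0,0,0]],[[0,0,0],[0,0,0]],[[0,0,0],[0,0,0]],[[0,0,0],[0,0,0]]]'
python3 wt.py
python3 - <<'E'
from h import *
grab("side","s9"); im,X,o=grab("scene","c9")
E
python3 fit.py c9 s9
```

```text
clock: 21.05
tcp_pos: [0.5451, -0.0886, 0.1016]
orientation: [0.02, -3.135, -0.001]
contact_force: [0.3, -0.1, -0.6]
grip_width: 0.0848
gripper_force: 0.0
clock: 21.55
tcp_pos: [0.547, -0.0909, 0.1047]
orientation: [0.015, -3.141, -0.0]
contact_force: [0.7, 0.8, 0.7]
grip_width: 0.0573
gripper_force: 55.0
clock: 22.05
tcp_pos: [0.5464, -0.0913, 0.1593]
orientation: [0.014, -3.14, 0.001]
contact_force: [0.3, -0.4, -5.8]
grip_width: 0.0578
gripper_force: 54.6
clock: 22.55
tcp_pos: [0.5464, -0.0913, 0.2345]
orientation: [0.014, -3.14, 0.0]
contact_force: [-1.2, -0.3, -5.7]
grip_width: 0.0576
gripper_force: 54.6
clock: 23.05
tcp_pos: [0.5469, -0.0913, 0.2954]
orientation: [0.014, -3.141, 0.0]
contact_force: [-0.5, -1.0, -5.5]
grip_width: 0.0577
gripper_force: 54.8
clock: 23.55
tcp_pos: [0.5466, -0.0911, 0.2936]
orientation: [0.014, -3.139, 0.001]
contact_force: [0.2, -0.5, -5.0]
grip_width: 0.0579
gripper_force: 54.8
F mean [ 0.11  0.19 -5.47] sd [0.29 0.56 0.36]
c9
165 [558.6 741.9] [ 10.3 160.8] 89.4 z 0.1533
899 [546.6 145.4] [60.7 98.6] 87.8 z 0.1477
476 [548.1  31.5] [37.5 98.6] 85.8 z 0.1481
s9
590 [547.7  20.4] [60.6 95.7] 86.1 z 0.1468
658 [547.  146.1] [61.8 96.1] 86.8 z 0.1466
```

View pics/s9.png

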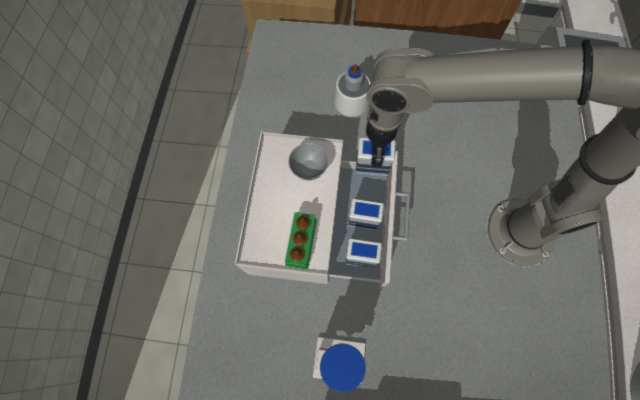

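The side view shows the held tin up at (375,155) and the other two standing in the open drawer at (366,213) and (363,252). The rack, bowl, warmer and dispenser are where they were. The tin's base is at about z 0.22 and it's steady.

```bash
python3 -c "
from bench import r
print(r.hand_in())"
```

```text
the job is handed in; nothing more can be done
None
```

I've handed the job in with the heaviest tin, the right-hand one (about 5.5 N against 3.0 N centre and 2.0 N left), held upright with its base about 0.22 m up, the drawer out at its stop and the other two tins standing in it; no verdict came back.

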